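# Load two sample canisters into the free cells of a flapped conditioning crate

## Task

Stand the two tall sample canisters upright in the two free cells of the covered crate, each right down on its cell's floor, and let go of them. Two of the four cells are already taken by short jars hidden under the flaps: find the free ones by feel. Leave the short jar on the bench where it stands.

Things in the scene. Friction and masses are not known exactly. Their poses are not given: they have to be found in the camera images.
- crate: grey plastic crate with aluminium top frame, fixed to the bench, 90 mm high; origin on the bench under the middle of its row of cells; it spans x -40 to 54, y -167 to 167 mm. Four cells along y (-120, -40, 40, 120 mm), each with a 56 mm square opening in the 3 mm top frame, wider below. A free cell's floor is 8 mm above the bench. Which two are free varies; shut flaps look alike.
- cell0 (a point): centre of the square opening of cell 0 (at the crate's -y end), at the height of the crate's top face (90 mm above the bench); axes parallel to the crate's. Under each opening lies a dark steel flap, hinged just beyond the opening's +x side, held shut by a weak spring: it swings down into a free cell under 3 N, then hangs beside what is put in, pushing it lightly to -x
- cell1 (a point): centre of the square opening of cell 1 (second from the -y end), at the height of the crate's top face (90 mm above the bench); axes parallel to the crate's. The flap of a taken cell gives only a little and then stops hard on a jar: a canister's foot pushed on it stays 78 mm or more above the bench
- cell2 (a point): centre of the square opening of cell 2 (third from the -y end), at the height of the crate's top face (90 mm above the bench); axes parallel to the crate's
- cell3 (a point): centre of the square opening of cell 3 (at the +y end), at the height of the crate's top face (90 mm above the bench); axes parallel to the crate's
- canister_a_center (a point): a plain aluminium sample canister with a black lid, a smooth upright cylinder 46 mm in diameter (flat foot 32 mm, 7 mm bevel) and 140 mm tall, 0.3 to 0.5 kg, standing loose on the bench. The point is its centre, half-way up; its z axis points to the lid. It will stand about 58 mm proud of the crate when seated, so hold it by its top 45 mm
- canister_b_center (a point): the second canister, exactly like the first (46 mm in diameter, 140 mm tall); the point is its centre, half-way up
- jar_center (a point): a short jar, aluminium with a black lid, 50 mm in diameter and 74 mm tall, standing loose on the bench near the canisters; the same kind as those hidden in the crate; not to be disturbed. The point is its centre, half-way up
- canister_a: the body of the first canister: origin at the centre of its underside
- canister_b: the body of the second canister: origin at the centre of its underside

How it is judged:
At the end, for the whole second after the job is handed in: Both canisters stand in cells of the crate: each centre within 15 mm (horizontally) of a cell's centre and less than 83 mm above the crate's underside (78 mm when on the floor), upright within 0.2 rad, at rest (below 20 mm/s) and released ((horizontal distance between canister_a_center and cell0 below 0.015 m or horizontal distance between canister_a_center and cell1 below 0.015 m or horizontal distance between canister_a_center and cell2 below 0.015 m or horizontal distance between canister_a_center and cell3 below 0.015 m) and z of each of canister_a_center, canister_b_center in the frame of crate below 0.083 m and angle between each of canister_a_center, canister_b_center's own z axis and vertical below 0.2 rad and linear speed of each of canister_a, canister_b below 0.02 m/s and (horizontal distance between canister_b_center and cell0 below 0.015 m or horizontal distance between canister_b_center and cell1 below 0.015 m or horizontal distance between canister_b_center and cell2 below 0.015 m or horizontal distance between canister_b_center and cell3 below 0.015 m)); the robot touches nothing.
It fails at once if the short jar on the bench is moved by more than 30 mm or tipped by more than 0.4 rad (distance of jar_center from where it was at the start of the episode above 0.03 m or angle between jar_center's own z axis and vertical above 0.4 rad).
It also fails if it takes over 67 s, if anything falls off the work surface, if the arm or the gripper's body presses on something with over 40 N, if the wrist force passes 120 N, or if a joint passes its speed limit or range.

## Robot

A 7-joint arm with a two-finger parallel gripper is mounted at the origin on the work surface. World frame = base frame: x ahead of the robot, y to its left, z up, the work surface at z = 0. Lengths are in m, angles in rad, forces in N, time in s.
With the tool pointing down it reaches from about 0.35 to 0.9 m from the base axis. Payload 19.9 kg.
Tool frame: the origin (TCP) lies between the finger pads; the fingertips stand 25 mm ahead of it and the grasp point (between the pads) lies 6 mm ahead of it; z points along the fingers, y is the direction in which the jaws open and shut (so a half turn about z gives the same grasp; the last joint's range is limited). The gripper opens to 85 mm and grips with 20 to 120 N. Pads are 22 mm wide; open, the fingers measure 114 mm over their backs; the gripper's body (76 mm by 85 mm) begins 54 mm behind the grasp point. The pads swing forward as they close: fully open they stand 13 mm farther back than shut.
Start: joints at [1.081, 0.417, -0.01, 1.614, 0.005, 1.111, -0.053], TCP at [0.271, -0.563, 0.256] pointing down, gripper open.
Joint ranges: [-2.81, 2.81], [-0.39, 2.02], [-1.27, 1.25], [0.06, 2.57], [-1.19, 4.33], [0.19, 2], [-2.82, 2.82]. Speed limits (rad/s): [1.89, 1.89, 2.39, 2.39, 3.01, 3.01, 3.01].

## Interface

Orientations are given as a unit quaternion [x, y, z, w].
In Python, from cell import bot gives the robot as it stands.
- The arm moves only by the tool step_arm, never from a script. Its argument "motion" is a list of rows, each a list of 6 numbers: the shift along the tool's x, y, z as a fraction of full scale, then the turn, a rotation vector about the tool's x, y, z as a fraction of full scale. In form: [[x, y, z, wx, wy, wz], ...]. A call has 1 to 8 rows; each row is the pose to reach, as a shift and turn from the pose commanded when the call began, along the tool's axes at that moment; what a row does not reach only later rows make up. Full scale, the value 1, is 0.5 m for a shift and 45 degrees for a turn. A row lasts 1/8 s, in which the tool goes at most 62.5 mm and 10.7 degrees, less where a joint would pass 70% of its speed; a pose out of reach is approached as far as the arm can. A call with a number of a shift or a turn outside -1 to 1 is refused whole. A call with a gripper value outside its range is refused whole. "gripper" is the opening, from -1 (shut) to 1 (fully open), so that 0 is half open, set as the call begins (left out, the last holds). The fingers move at their own pace and stop on an object; the grip force is fixed at half the most. Time passes only in rows, so rows that repeat a pose let the fingers close. It gives the time, the measured TCP pose, the force and the opening at its end, in the units of the state.
- bot.state(): the state, without advancing time (a new reading comes with each control period).
- bot.grab_frame(name): name is "side" or "top" or "wrist"; returns the picture (420x560x3 uint8, red, green, blue); there is no depth.
- bot.get_calibration(name): a dict with "fx", "fy", "cx", "cy" (pixels), "extrinsics" (4x4, takes a point from camera to world coordinates); the wrist camera has in their place "mount" (4x4, takes a point from camera to tool coordinates, whose origin is the TCP and whose axes are the flange's). Camera axes: x right, y up, looking along -z (the intrinsics and any distortion apply to the point x, -y, -z); pixel columns grow to the right and rows downward; lengths in m; the calibration is good to about 2 mm. The wrist camera is an equidistant fisheye: a pixel r from the principal point sees the ray r / f radians off the axis. A picture is of the moment at which its call begins: read the wrist's pose just before it. get_calibration takes no time and is no camera call.
- bot.close_job(): hands the job in, once; it reports no verdict.
The state is a dict: "time": time; "joint_positions": joint angles; "dq": joint speeds; "joint_torque": joint torques, N m; "eef_pos": TCP position; "orientation": TCP orientation; "ft_force": force on the tool from outside, world axes, zero at the start; "moment": the same for the moment, N m; "grip_width": finger opening in m.
Only numpy, scipy, OpenCV 4.12 (cv2) and the standard library are available. Lean on these libraries where they do the work, as an engineer would, in place of code of your own. Each camera call takes 0.05 s, during which the arm holds its last target.

## Working session

There is one attempt and no reset: what is moved stays moved. The work goes in short steps, Python scripts to look and compute and a tool call to move; the robot and the scene stay as the last step left them, time stands still between calls to the robot, and variables do not carry over. Pictures are saved under pics/ and viewed, and the job is handed in when it is done.

Besides the shell and the picture viewer there is one more tool, called after ">>>" by a JSON object that holds its "name" and its "arguments", one argument or row to a line. step_arm: Moves the arm, as the interface text tells. Shift numbers are shares of 0.5 m and turn numbers shares of 45 degrees, none past 1 either way. Its arguments: {"type":"object","properties":{"motion":{"type":"array"},"gripper":{"type":"number"}},"required":["motion"]}

```bash
mkdir -p pics; ls; python3 - <<'E'
from cell import bot
import cv2,numpy as np
np.set_printoptions(precision=4,suppress=True)
s=bot.state(); print(s)
for n in ["side","top","wrist"]:
    print(n,bot.get_calibration(n))
for n in ["side","top"]:
    cv2.imwrite(f"pics/{n}0.png",bot.grab_frame(n)[:,:,::-1])
E
```

```text
pics
{'time': 0.0, 'joint_positions': array([ 1.0815,  0.418 , -0.0103,  1.6142,  0.0047,  1.1107, -0.053 ]), 'dq': array([ 0.0005, -0.0011, -0.0022, -0.0008,  0.0007,  0.0002,  0.0003]), 'joint_torque': array([  0.0003, -86.4448,   0.6789, -43.4903,   0.019 ,   0.0071,
         0.    ]), 'eef_pos': array([ 0.2705, -0.5631,  0.2556]), 'orientation': array([ 0.975 ,  0.2221, -0.0002, -0.0006]), 'ft_force': array([-1.1197,  0.4084, -0.3454]), 'moment': array([-0.0053, -0.0407,  0.026 ]), 'grip_width': 0.08549643437139307}
side {'fx': 466.76714042581335, 'fy': 466.76714042581335, 'cx': 276.0016337416368, 'cy': 220.507172675777, 'extrinsics': array([[-0.784 ,  0.4788, -0.3952,  0.0747],
       [-0.6207, -0.5954,  0.51  ,  0.5029],
       [ 0.0089,  0.6451,  0.764 ,  0.9456],
       [ 0.    ,  0.    ,  0.    ,  1.    ]])}
top {'fx': 420.8166100260532, 'fy': 420.8166100260532, 'cx': 267.8078559061994, 'cy': 204.553349428766, 'extrinsics': array([[-0.0051,  0.9911, -0.1334,  0.4292],
       [-0.9999, -0.0067, -0.0112, -0.0705],
       [-0.012 ,  0.1333,  0.991 ,  0.927 ],
       [ 0.    ,  0.    ,  0.    ,  1.    ]])}
wrist {'fx': 325.19226210127806, 'fy': 325.19226210127806, 'cx': 275.4274296394198, 'cy': 210.93745602976884, 'mount': array([[ 0.    ,  0.9607,  0.2776,  0.0707],
       [ 1.    ,  0.0003, -0.0011, -0.0001],
       [-0.0011,  0.2776, -0.9607, -0.1175],
       [ 0.    ,  0.    ,  0.    ,  1.    ]])}
```

View pics/side0.png

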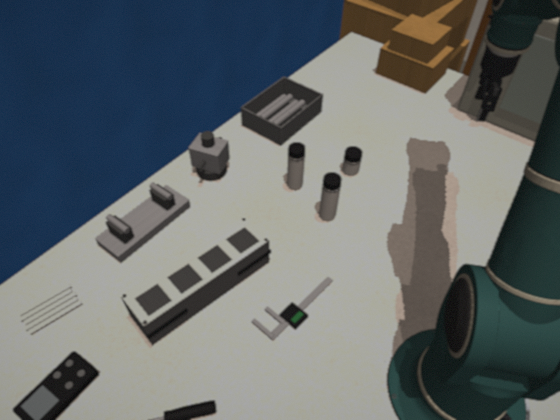

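View pics/top0.png

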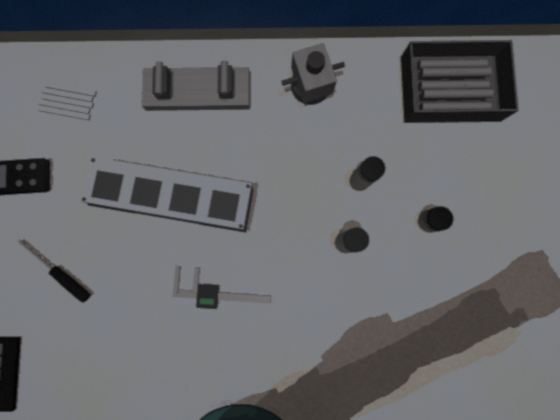

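The top view shows the crate openings at about (107,186), (146,193), (184,199) and (223,206). The tall lids are at (372,169) and (355,240), and the jar is at (440,218). The side view agrees.

```bash
cat > h.py <<'E'
import numpy as np,cv2
from cell import bot
np.set_printoptions(precision=4,suppress=True)
def ray(n,u,v):
    c=bot.get_calibration(n);E=c["extrinsics"]
    d=E[:3,:3]@np.array([(u-c["cx"])/c["fx"],-(v-c["cy"])/c["fy"],-1]);return E[:3,3],d
def onz(n,u,v,z):
    o,d=ray(n,u,v);return o+d*(z-o[2])/d[2]
def tri(a,b):
    (o1,d1),(o2,d2)=a,b
    d1=d1/np.linalg.norm(d1);d2=d2/np.linalg.norm(d2)
    t=np.linalg.lstsq(np.c_[d1,-d2],o2-o1,rcond=None)[0]
    p,q=o1+t[0]*d1,o2+t[1]*d2
    return (p+q)/2,np.linalg.norm(p-q)
E
python3 - <<'E'
from h import *
for n in ["top","side"]:
    im=cv2.imread(f"pics/{n}0.png");g=im.max(2)
    roi={"top":[(85,160,250,235),(335,150,460,260)],"side":[(125,220,275,325),(280,135,370,225)]}[n]
    for k,(x0,y0,x1,y1) in enumerate(roi):
        for th in ((90,75,60) if k==0 else (30,40,50)):
            m=np.zeros(g.shape,np.uint8);m[y0:y1,x0:x1]=(g[y0:y1,x0:x1]<th)*255
            cs,_=cv2.findContours(m,cv2.RETR_EXTERNAL,cv2.CHAIN_APPROX_NONE)
            for c in cs:
                A=cv2.contourArea(c)
                if A<100: continue
                M=cv2.moments(c);u,v=M["m10"]/A,M["m01"]/A
                zs=[.087,.09] if k==0 else [.14,.074]
                print(n,k,th,A,(round(u,1),round(v,1)),cv2.boundingRect(c),[onz(n,u,v,z)[:2] for z in zs], cv2.minAreaRect(c)[1:])
for n,b in (("top",(85,160,250,235)),("top",(335,150,460,260)),("side",(280,135,370,225)),("side",(115,220,275,340))):
    im=cv2.imread(f"pics/{n}0.png")[b[1]:b[3],b[0]:b[2]]
    f=min(800/im.shape[1],600/im.shape[0]);f=int(f)
    cv2.imwrite(f"pics/crop_{n}{b[0]}.png",cv2.resize(im,None,fx=f,fy=f,interpolation=cv2.INTER_CUBIC))
E
```

```text
top 0 90 386.0 (186.3, 217.8) (87, 196, 163, 37) [array([0.5165, 0.1029]), array([0.5162, 0.1023])] ((35.793758392333984, 162.15118408203125), 87.52579498291016)
top 0 90 693.5 (223.3, 205.2) (208, 190, 31, 31) [array([0.5415, 0.0287]), array([0.5411, 0.0283])] ((27.280033111572266, 27.45891761779785), 10.30484676361084)
top 0 90 688.0 (184.4, 198.6) (169, 184, 32, 31) [array([0.5556, 0.1076]), array([0.5551, 0.107 ])] ((26.86791229248047, 27.848491668701172), 11.309932708740234)
top 0 90 684.0 (145.6, 192.0) (130, 177, 32, 31) [array([0.5697, 0.1869]), array([0.5692, 0.186 ])] ((26.884368896484375, 27.81141471862793), 11.888657569885254)
top 0 90 678.0 (107.0, 185.5) (92, 171, 31, 30) [array([0.5837, 0.2661]), array([0.5832, 0.2649])] ((27.45808219909668, 27.34222412109375), 10.007980346679688)
top 0 75 226.5 (182.4, 217.2) (88, 199, 162, 33) [array([0.5178, 0.1109]), array([0.5175, 0.1102])] ((31.890779495239258, 161.0745086669922), 88.57679748535156)
top 0 75 645.5 (223.4, 205.2) (209, 191, 30, 30) [array([0.5415, 0.0285]), array([0.5411, 0.0281])] ((26.357439041137695, 26.4732971
[... 4902 characters left out ...]
y([ 0.4634, -0.2175]), array([ 0.4952, -0.2765])] ((15.0, 15.0), 90.0)
side 1 40 162.0 (352.8, 154.6) (345, 148, 16, 14) [array([ 0.4753, -0.3324]), array([ 0.5081, -0.4009])] ((13.0, 15.0), 90.0)
side 1 40 153.5 (296.3, 150.5) (289, 144, 15, 14) [array([ 0.5976, -0.2538]), array([ 0.6405, -0.3158])] ((13.0, 14.0), 90.0)
side 1 50 200.5 (331.5, 181.3) (324, 173, 16, 17) [array([ 0.4635, -0.2177]), array([ 0.4954, -0.2767])] ((16.0, 15.0), 90.0)
side 1 50 174.5 (352.6, 154.5) (345, 147, 16, 15) [array([ 0.4757, -0.3325]), array([ 0.5086, -0.401 ])] ((14.0, 15.0), 90.0)
side 1 50 170.5 (296.1, 150.4) (289, 143, 15, 15) [array([ 0.5981, -0.2537]), array([ 0.641 , -0.3157])] ((14.0, 14.0), 90.0)
```

View pics/crop_top85.png

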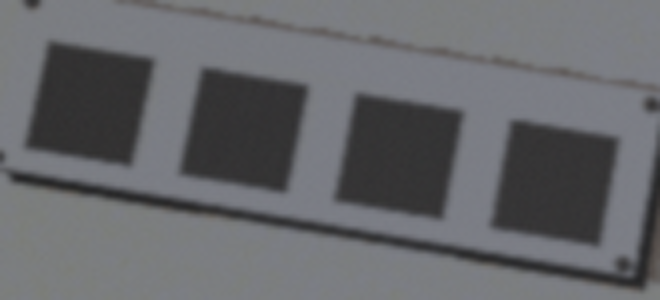

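View pics/crop_top335.png

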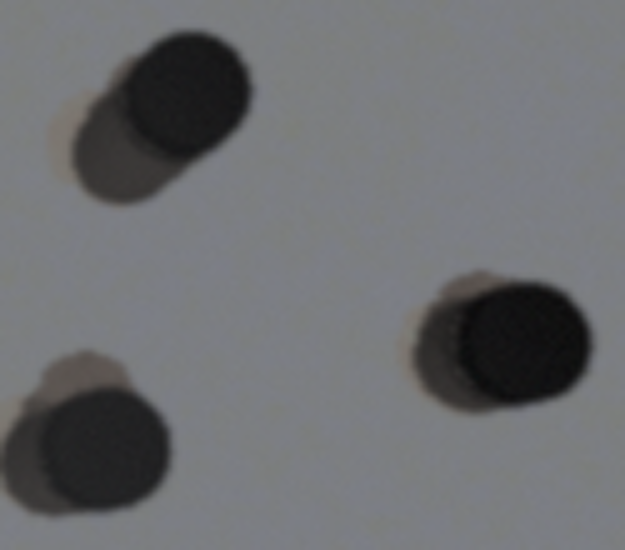

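View pics/crop_side280.png

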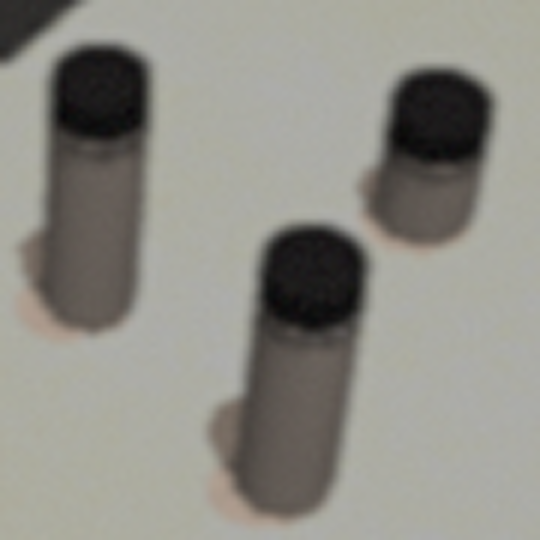

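View pics/crop_side115.png

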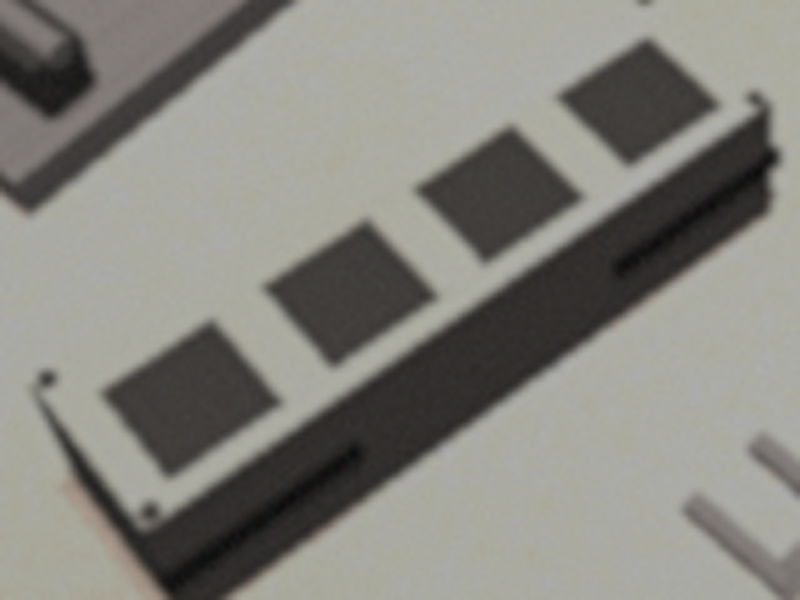

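```bash
python3 - <<'E'
from h import *
for a,b,z in (((372.6,168.7),(296.8,148.3),.14),((356.4,239.7),(332.5,178.8),.14),((439.9,218.7),(353.5,152.8),.074)):
    print(onz("top",*a,z),onz("side",*b,z),tri(ray("top",*a),ray("side",*b)))
E
```

```text
[ 0.6026 -0.2614  0.14  ] [ 0.6017 -0.2614  0.14  ] (array([ 0.6024, -0.2618,  0.1394]), np.float64(0.0007690768211793177))
[ 0.468  -0.2262  0.14  ] [ 0.4665 -0.2263  0.14  ] (array([ 0.4675, -0.2268,  0.139 ]), np.float64(0.0012970262429078596))
[ 0.5127 -0.4095  0.074 ] [ 0.5104 -0.4084  0.074 ] (array([ 0.5124, -0.411 ,  0.0711]), np.float64(0.001421902110632798))
```

>>> {"name": "step_arm", "arguments": {
  "motion": [
    [0.859, -0.256, 0, 0, 0, -1],
    [0.859, -0.256, 0, 0, 0, -1],
    [0.859, -0.256, 0, 0, 0, -1],
    [0.859, -0.256, 0, 0, 0, -1],
    [0.859, -0.256, 0, 0, 0, -1],
    [0.859, -0.256, 0, 0, 0, -1],
    [0.859, -0.256, 0, 0, 0, -1],
    [0.859, -0.256, 0, 0, 0, -1]
  ],
  "gripper": 1
}}

```text
time: 1.1
eef_pos: [0.605, -0.2574, 0.2556]
orientation: [0.814, 0.581, 0.001, -0.001]
ft_force: [-0.1, 0.2, -0.9]
grip_width: 0.0854
```

```bash
cat >> h.py <<'E'
from scipy.spatial.transform import Rotation as Ro
YAW=np.arctan2(-.1757,.9844)
def tgt(yaw=YAW):
    y=np.array([np.cos(yaw),np.sin(yaw),0]);z=np.array([0,0,-1.]);x=np.cross(y,z)
    return Ro.from_matrix(np.c_[x,y,z])
def go(x,y,z,yaw=YAW):
    s=bot.state();R=Ro.from_quat(s["orientation"])
    d=R.inv().apply(np.array([x,y,z])-s["eef_pos"])
    w=(R.inv()*tgt(yaw)).as_rotvec()
    print("t",round(s["time"],3),"pos",s["eef_pos"],"tilt/rot left deg",np.degrees(w),"F",s["ft_force"],"w",round(s["grip_width"],4),"q7",s["joint_positions"][6])
    print("row",np.round(np.r_[d/.5,w/(np.pi/4)],4))
E
python3 - <<'E'
from h import *
go(.6022,-.2614,.2556)
E
```

```text
t 1.1 pos [ 0.605  -0.2574  0.2556] tilt/rot left deg [-0.0262 -0.1257 -8.8869] F [-0.1197  0.1805 -0.904 ] w 0.0854 q7 -0.09040702358928797
row [-0.0095 -0.0026  0.0001 -0.0006 -0.0028 -0.1975]
```

>>> {"name": "step_arm", "arguments": {
  "motion": [
    [-0.008, 0, 0.1, 0, 0, -0.1975],
    [-0.008, 0, 0.1, 0, 0, -0.1975],
    [-0.008, 0, 0.1, 0, 0, -0.1975]
  ]
}}

```text
time: 1.48
eef_pos: [0.6012, -0.2663, 0.2076]
orientation: [0.77, 0.638, 0.0, 0.0]
ft_force: [0.0, 0.4, 0.6]
grip_width: 0.0855
```

```bash
python3 - <<'E'
from h import *
go(.6022,-.2614,.125)
cv2.imwrite("pics/w1.png",bot.grab_frame("wrist")[:,:,::-1])
c=bot.get_calibration("wrist");s=bot.state()
def proj(p):
    R=Ro.from_quat(s["orientation"]);t=R.inv().apply(np.array(p)-s["eef_pos"])
    M=c["mount"];q=M[:3,:3].T@(t-M[:3,3]);x,y,z=q[0],-q[1],-q[2]
    r=np.hypot(x,y);th=np.arctan2(r,z);return c["cx"]+c["fx"]*th*x/r,c["cy"]+c["fx"]*th*y/r
print(proj([.6022,-.2614,.14]),proj([.6022+.023,-.2614,.14]),proj([.6022,-.2614+.023,.14]),proj([.4673,-.2263,.14]))
E
```

```text
t 1.475 pos [ 0.6012 -0.2663  0.2076] tilt/rot left deg [ 0.0387  0.0048 -0.575 ] F [0.0207 0.4423 0.596 ] w 0.0855 q7 0.04401291674140994
row [ 0.0101  0.0001  0.1653  0.0009  0.0001 -0.0128]
(np.float64(274.53341604728047), np.float64(229.73163315801352)) (np.float64(311.9608438346784), np.float64(222.98614397172946)) (np.float64(267.2452925153872), np.float64(193.30646833002578)) (np.float64(72.28337103551493), np.float64(214.2742604625006))
```

View pics/w1.png

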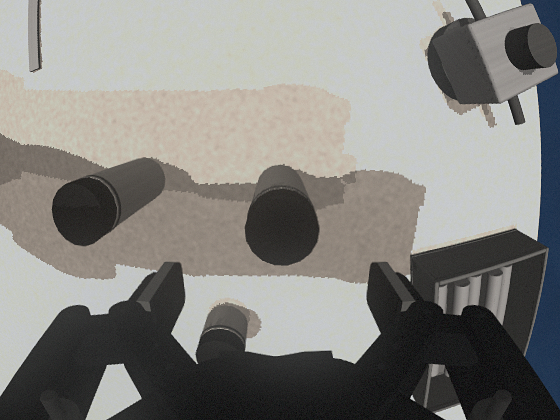

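>>> {"name": "step_arm", "arguments": {
  "motion": [
    [0, 0, 0, 0, 0, 0],
    [0, 0, 0, 0, 0, 0]
  ]
}}

```text
time: 1.78
eef_pos: [0.6013, -0.2659, 0.2072]
orientation: [0.769, 0.639, 0.0, 0.001]
ft_force: [0.5, 1.0, -0.5]
grip_width: 0.0854
```

```bash
cat >>h.py <<'E'
def proj(p,s):
    c=bot.get_calibration("wrist")
    R=Ro.from_quat(s["orientation"]);t=R.inv().apply(np.array(p)-s["eef_pos"])
    M=c["mount"];q=M[:3,:3].T@(t-M[:3,3]);x,y,z=q[0],-q[1],-q[2]
    r=np.hypot(x,y);th=np.arctan2(r,z);return c["cx"]+c["fx"]*th*x/r,c["cy"]+c["fx"]*th*y/r
def wray(u,v,s,z):
    c=bot.get_calibration("wrist");a,b=u-c["cx"],v-c["cy"];r=np.hypot(a,b);th=r/c["fx"]
    q=np.array([np.sin(th)*a/r,-np.sin(th)*b/r,-np.cos(th)])
    M=c["mount"];R=Ro.from_quat(s["orientation"])
    o=R.apply(M[:3,3])+s["eef_pos"];d=R.apply(M[:3,:3]@q);return o+d*(z-o[2])/d[2]
E
python3 - <<'E'
from h import *
s=bot.state();im=bot.grab_frame("wrist")[:,:,::-1].copy()
cv2.imwrite("pics/w2r.png",im)
go(.6022,-.2614,.125)
for cx,cy in ((.6022,-.2614),(.4673,-.2263)):
    for a in np.linspace(0,2*np.pi,24):
        u,v=proj([cx+.023*np.cos(a),cy+.023*np.sin(a),.14],s)
        cv2.circle(im,(int(round(u)),int(round(v))),1,(0,0,255),-1)
cv2.imwrite("pics/w2.png",cv2.resize(im[130:300,30:430],None,fx=2,fy=2))
E
```

```text
t 1.825 pos [ 0.6012 -0.2659  0.2069] tilt/rot left deg [ 0.042   0.0133 -0.3686] F [ 0.125  -0.5553  0.6957] w 0.0856 q7 0.04637255914579029
row [ 0.0092  0.0003  0.1639  0.0009  0.0003 -0.0082]
```

View pics/w2.png

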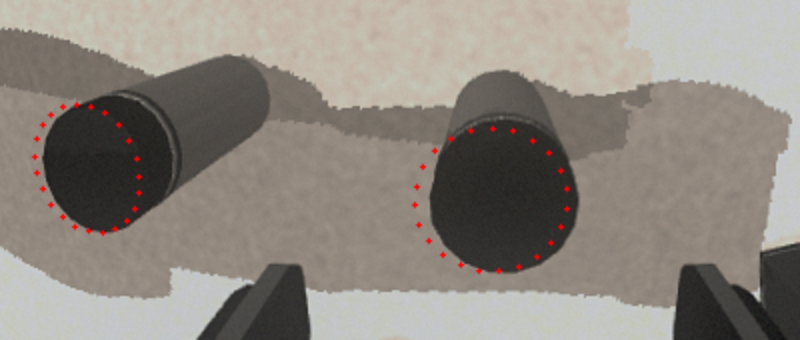

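>>> {"name": "step_arm", "arguments": {
  "motion": [
    [0.0092, 0.004, 0.08, 0, 0, -0.008],
    [0.0092, 0.004, 0.164, 0, 0, -0.008],
    [0.0092, 0.004, 0.164, 0, 0, -0.008],
    [0.0092, 0.004, 0.164, 0, 0, -0.008],
    [0.0092, 0.004, 0.164, 0, 0, -0.008]
  ]
}}

```text
time: 2.45
eef_pos: [0.6047, -0.262, 0.1263]
orientation: [0.767, 0.642, 0.001, 0.001]
ft_force: [0.3, 0.2, -0.7]
grip_width: 0.0851
```

>>> {"name": "step_arm", "arguments": {
  "motion": [
    [0, 0, 0, 0, 0, 0],
    [0, 0, 0, 0, 0, 0],
    [0, 0, 0, 0, 0, 0],
    [0, 0, 0, 0, 0, 0],
    [0, 0, 0, 0, 0, 0],
    [0, 0, 0, 0, 0, 0]
  ],
  "gripper": -1
}}

```text
time: 3.2
eef_pos: [0.6043, -0.2617, 0.1249]
orientation: [0.767, 0.642, 0.0, 0.001]
ft_force: [0.5, -0.2, 5.1]
grip_width: 0.0449
```

```bash
python3 - <<'E'
from h import *
go(.5413,.0275,.26)
cv2.imwrite("pics/w3.png",bot.grab_frame("wrist")[:,:,::-1])
E
```

```text
t 3.2 pos [ 0.6043 -0.2617  0.1249] tilt/rot left deg [0.0697 0.0109 0.0245] F [ 0.5144 -0.1949  5.0828] w 0.0449 q7 0.018506770075844895
row [ 0.5474 -0.2251 -0.2705  0.0015  0.0002  0.0005]
```

View pics/w3.png

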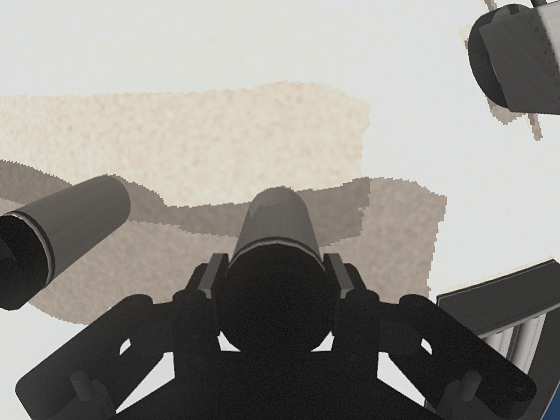

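>>> {"name": "step_arm", "arguments": {
  "motion": [
    [0, 0, -0.1, 0, 0, 0],
    [0, 0, -0.2, 0, 0, 0],
    [0.1, -0.04, -0.25, 0, 0, 0],
    [0.2, -0.08, -0.25, 0, 0, 0],
    [0.31, -0.127, -0.25, 0, 0, 0],
    [0.42, -0.17, -0.25, 0, 0, 0],
    [0.51, -0.21, -0.25, 0, 0, 0],
    [0.547, -0.225, -0.25, 0, 0, 0]
  ]
}}

```text
time: 4.25
eef_pos: [0.5398, 0.0304, 0.2492]
orientation: [0.765, 0.644, -0.0, -0.0]
ft_force: [0.3, -1.0, -4.0]
grip_width: 0.0449
```

>>> {"name": "step_arm", "arguments": {
  "motion": [
    [0, 0, 0, 0, 0, 0],
    [0, 0, 0, 0, 0, 0],
    [0, 0, 0, 0, 0, 0]
  ]
}}

```text
time: 4.62
eef_pos: [0.5411, 0.0264, 0.2491]
orientation: [0.767, 0.642, -0.0, -0.0]
ft_force: [0.1, -0.7, -3.8]
grip_width: 0.0451
```

```bash
python3 - <<'E'
from h import *
go(.5413,.0275,.225)
for n in ("top","side"):cv2.imwrite(f"pics/{n}4.png",bot.grab_frame(n)[:,:,::-1])
cv2.imwrite("pics/w4.png",bot.grab_frame("wrist")[:,:,::-1])
a=[cv2.imread(f"pics/{n}4.png") for n in("top","side")]
a=np.hstack([cv2.resize(a[0][100:280,80:360],(400,257)),cv2.resize(a[1][130:350,100:440],(400,257))])
cv2.imwrite("pics/ts4.png",np.vstack([a,cv2.resize(cv2.imread("pics/w4.png"),(457,343)) if 0 else np.zeros((1,800,3),np.uint8)]))
E
```

```text
t 4.625 pos [0.5411 0.0264 0.2491] tilt/rot left deg [-0.0237  0.0104 -0.0587] F [ 0.0823 -0.7219 -3.7793] w 0.0451 q7 -0.41749432131834496
row [ 0.0023  0.0001  0.0481 -0.0005  0.0002 -0.0013]
```

View pics/ts4.png

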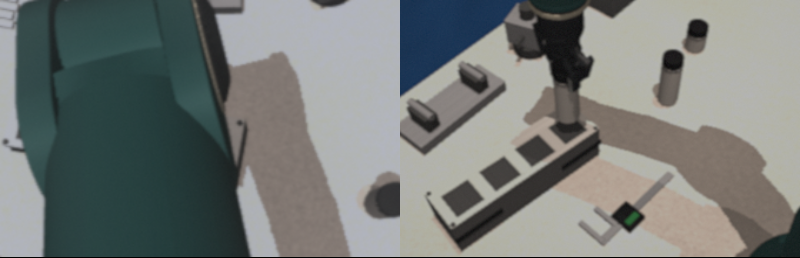

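View pics/w4.png

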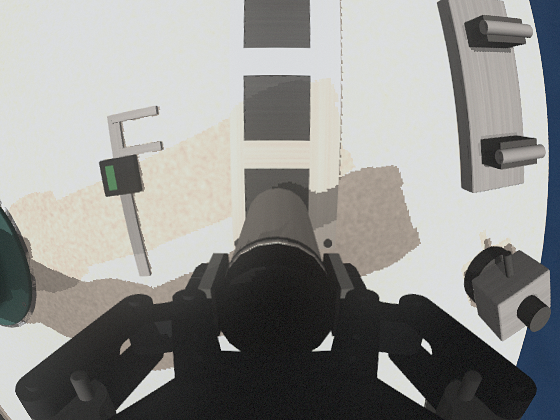

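The wrist view shows the openings centred on column 277, in line with the canister lid at 277. I'll check the position along the row with the edges of cells 1 and 2.

```bash
python3 - <<'E'
from h import *
s=bot.state()
im=cv2.imread("pics/w4.png").max(2).astype(int)
col=im[:, 255:300].mean(1); g=np.diff(col)
print([(i,round(g[i])) for i in range(200) if abs(g[i])>25])
for r in (75,):print([(i,d) for i,d in enumerate(np.diff(im[r+25])) if abs(d)>25 and 200<i<360])
for u,v in ((277,48),(277,75.5),(277,141),(277,169)): print(v,wray(u,v,s,.09))
u=np.array([.1757,.9844]);
for k,e in ((2,-28),(1,28),(1,-28),(0,28)): print(k,e,np.array([.5413,.0275])+np.array([.01408,.0789])*k+u*e/1000, proj([*(np.array([.5413,.0275])+np.array([.01408,.0789])*k+u*e/1000),.09],s))
E
```

```text
[(46, 29), (47, 100), (74, -139), (139, 71), (140, 64), (167, -50), (168, -79)]
[(242, np.int64(-56)), (243, np.int64(-65)), (309, np.int64(103)), (310, np.int64(30))]
48 [0.5659 0.1567 0.09  ]
75.5 [0.5616 0.1329 0.09  ]
141 [0.5518 0.0778 0.09  ]
169 [0.5476 0.0541 0.09  ]
2 -28 [0.5645 0.1577] (np.float64(275.17918730900436), np.float64(47.1389422944963))
1 28 [0.5603 0.134 ] (np.float64(275.19344186299594), np.float64(74.59980957496089))
1 -28 [0.5505 0.0788] (np.float64(275.22402206402137), np.float64(140.1015813302946))
0 28 [0.5462 0.0551] (np.float64(275.2412868191583), np.float64(168.13832669779524))
```

>>> {"name": "step_arm", "arguments": {
  "motion": [
    [0.002, 0.001, 0.03, 0, 0, 0],
    [0.002, 0.001, 0.06, 0, 0, 0],
    [0.002, 0.001, 0.076, 0, 0, 0],
    [0.002, 0.001, 0.082, 0, 0, 0],
    [0.002, 0.001, 0.088, 0, 0, 0],
    [0.002, 0.001, 0.088, 0, 0, 0]
  ]
}}

```text
time: 5.52
eef_pos: [0.5417, 0.0283, 0.2054]
orientation: [0.767, 0.642, 0.0, 0.0]
ft_force: [0.1, -0.4, -3.2]
grip_width: 0.0449
```

>>> {"name": "step_arm", "arguments": {
  "motion": [
    [0, 0, 0.004, 0, 0, 0],
    [0, 0, 0.008, 0, 0, 0],
    [0, 0, 0.008, 0, 0, 0]
  ]
}}

```text
time: 5.9
eef_pos: [0.5416, 0.0282, 0.2012]
orientation: [0.767, 0.642, -0.0, -0.0]
ft_force: [-1.1, -0.3, -4.1]
grip_width: 0.0447
```

>>> {"name": "step_arm", "arguments": {
  "motion": [
    [0, 0, 0.004, 0, 0, 0],
    [0, 0, 0.008, 0, 0, 0],
    [0, 0, 0.012, 0, 0, 0],
    [0, 0, 0.012, 0, 0, 0]
  ]
}}

```text
time: 6.4
eef_pos: [0.5415, 0.0283, 0.1951]
orientation: [0.767, 0.642, -0.0, -0.0]
ft_force: [-0.1, -0.1, -2.5]
grip_width: 0.0452
```

>>> {"name": "step_arm", "arguments": {
  "motion": [
    [0, 0, 0.008, 0, 0, 0],
    [0, 0, 0.016, 0, 0, 0],
    [0, 0, 0.024, 0, 0, 0],
    [0, 0, 0.032, 0, 0, 0],
    [0, 0, 0.04, 0, 0, 0],
    [0, 0, 0.04, 0, 0, 0]
  ]
}}

```text
time: 7.15
eef_pos: [0.5414, 0.0283, 0.1748]
orientation: [0.767, 0.642, -0.0, -0.0]
ft_force: [-1.4, 0.9, -3.8]
grip_width: 0.045
```

>>> {"name": "step_arm", "arguments": {
  "motion": [
    [0, 0, 0.012, 0, 0, 0],
    [0, 0, 0.024, 0, 0, 0],
    [0, 0, 0.036, 0, 0, 0],
    [0, 0, 0.048, 0, 0, 0],
    [0, 0, 0.06, 0, 0, 0],
    [0, 0, 0.07, 0, 0, 0],
    [0, 0, 0.078, 0, 0, 0],
    [0, 0, 0.078, 0, 0, 0]
  ]
}}

```text
time: 8.15
eef_pos: [0.5415, 0.0283, 0.136]
orientation: [0.767, 0.642, -0.0, -0.0]
ft_force: [0.2, 0.3, -4.4]
grip_width: 0.0448
```

>>> {"name": "step_arm", "arguments": {
  "motion": [
    [0, 0, 0.003, 0, 0, 0],
    [0, 0, 0.005, 0, 0, 0],
    [0, 0, 0.005, 0, 0, 0]
  ]
}}

```text
time: 8.52
eef_pos: [0.5417, 0.0283, 0.1338]
orientation: [0.767, 0.642, 0.0, -0.0]
ft_force: [-0.1, 0.1, -4.2]
grip_width: 0.0447
```

>>> {"name": "step_arm", "arguments": {
  "motion": [
    [0, 0, 0.002, 0, 0, 0],
    [0, 0, 0.003, 0, 0, 0],
    [0, 0, 0.003, 0, 0, 0]
  ]
}}

```text
time: 8.9
eef_pos: [0.542, 0.0283, 0.1329]
orientation: [0.767, 0.642, 0.0, 0.0]
ft_force: [-3.5, -0.2, 7.2]
grip_width: 0.0449
```

>>> {"name": "step_arm", "arguments": {
  "motion": [
    [0, 0, 0, 0, 0, 0],
    [0, 0, 0, 0, 0, 0],
    [0, 0, 0, 0, 0, 0],
    [0, 0, 0, 0, 0, 0],
    [0, 0, 0, 0, 0, 0]
  ],
  "gripper": 1
}}

```text
time: 9.52
eef_pos: [0.5417, 0.0283, 0.1323]
orientation: [0.767, 0.642, 0.0, -0.0]
ft_force: [-0.2, -0.4, 0.2]
grip_width: 0.0856
```

>>> {"name": "step_arm", "arguments": {
  "motion": [
    [0, 0, -0.05, 0, 0, 0],
    [0, 0, -0.13, 0, 0, 0],
    [0, 0, -0.2, 0, 0, 0],
    [0, 0, -0.2, 0, 0, 0],
    [0, 0, -0.2, 0, 0, 0],
    [0, 0, -0.2, 0, 0, 0]
  ]
}}

```text
time: 10.28
eef_pos: [0.5412, 0.0282, 0.2313]
orientation: [0.767, 0.642, -0.001, -0.001]
ft_force: [-0.1, 1.1, 0.3]
grip_width: 0.0854
```

```bash
python3 - <<'E'
from h import *
go(.4683,-.2263,.233)
s=bot.state();im=bot.grab_frame("wrist")[:,:,::-1].copy()
for a in np.linspace(0,2*np.pi,24):
    u,v=proj([.5418+.023*np.cos(a),.0275+.023*np.sin(a),.148],s); cv2.circle(im,(int(round(u)),int(round(v))),1,(0,0,255),-1)
cv2.imwrite("pics/w5.png",im)
E
```

```text
t 10.275 pos [0.5412 0.0282 0.2313] tilt/rot left deg [-0.0961  0.0112  0.0253] F [-0.1195  1.08    0.2592] w 0.0854 q7 -0.4302528141579002
row [-0.5267 -0.0544 -0.0033 -0.0021  0.0002  0.0006]
```

View pics/w5.png

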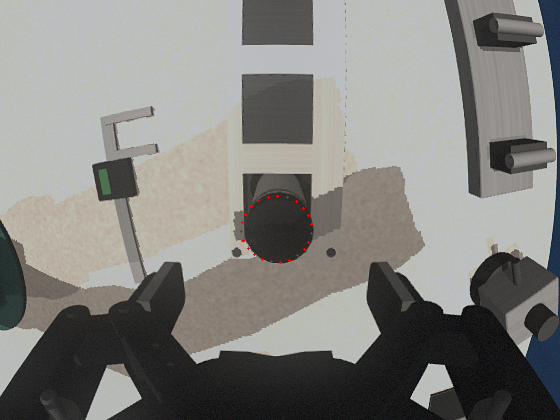

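The lid sits at about (278,228), centred in cell 0 and matching the 148 mm height prediction. Next is canister B.

>>> {"name": "step_arm", "arguments": {
  "motion": [
    [-0.1, -0.01, 0, 0, 0, 0],
    [-0.21, -0.021, 0, 0, 0, 0],
    [-0.32, -0.032, 0, 0, 0, 0],
    [-0.42, -0.043, 0, 0, 0, 0],
    [-0.5, -0.052, 0, 0, 0, 0],
    [-0.527, -0.0535, 0, 0, 0, 0],
    [-0.527, -0.0535, 0, 0, 0, 0],
    [-0.527, -0.0535, 0, 0, 0, 0]
  ]
}}

```text
time: 11.32
eef_pos: [0.4696, -0.2251, 0.2321]
orientation: [0.766, 0.643, 0.0, -0.0]
ft_force: [0.0, 1.0, 0.4]
grip_width: 0.0858
```

>>> {"name": "step_arm", "arguments": {
  "motion": [
    [0, 0, 0, 0, 0, 0],
    [0, 0, 0, 0, 0, 0]
  ]
}}

```text
time: 11.58
eef_pos: [0.4694, -0.2258, 0.2323]
orientation: [0.766, 0.643, 0.0, -0.0]
ft_force: [0.1, -0.1, -0.3]
grip_width: 0.0858
```

```bash
python3 - <<'E'
from h import *
go(.4688,-.2263,.125)
s=bot.state();im=bot.grab_frame("wrist")[:,:,::-1].copy()
for a in np.linspace(0,2*np.pi,24):
    u,v=proj([.4688+.023*np.cos(a),-.2263+.023*np.sin(a),.14],s); cv2.circle(im,(int(round(u)),int(round(v))),1,(0,0,255),-1)
cv2.imwrite("pics/w6.png",im)
E
```

```text
t 11.575 pos [ 0.4694 -0.2258  0.2323] tilt/rot left deg [ 0.0011 -0.0069  0.0845] F [ 0.0675 -0.1081 -0.3307] w 0.0858 q7 0.12147859073143154
row [-0.0012 -0.001   0.2146  0.     -0.0002  0.0019]
```

View pics/w6.png

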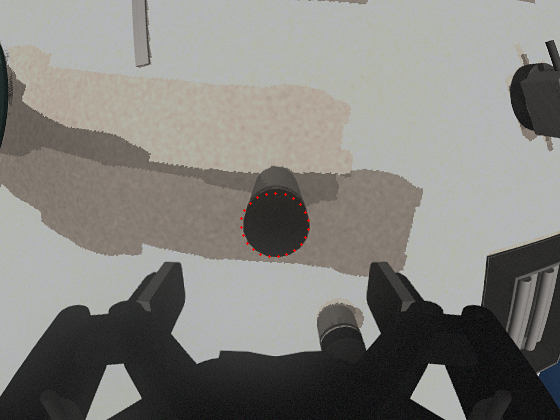

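>>> {"name": "step_arm", "arguments": {
  "motion": [
    [-0.001, 0, 0.1, 0, 0, 0],
    [-0.001, 0, 0.18, 0, 0, 0],
    [-0.001, 0, 0.2146, 0, 0, 0],
    [-0.001, 0, 0.2146, 0, 0, 0],
    [-0.001, 0, 0.2146, 0, 0, 0]
  ]
}}

```text
time: 12.25
eef_pos: [0.4698, -0.2273, 0.1263]
orientation: [0.767, 0.642, 0.0, 0.001]
ft_force: [0.3, 0.4, -0.1]
grip_width: 0.0853
```

>>> {"name": "step_arm", "arguments": {
  "motion": [
    [0, 0, 0, 0, 0, 0],
    [0, 0, 0, 0, 0, 0],
    [0, 0, 0, 0, 0, 0],
    [0, 0, 0, 0, 0, 0],
    [0, 0, 0, 0, 0, 0],
    [0, 0, 0, 0, 0, 0]
  ],
  "gripper": -1
}}

```text
time: 13.0
eef_pos: [0.4695, -0.2272, 0.1258]
orientation: [0.767, 0.642, 0.0, 0.001]
ft_force: [-2.3, 0.6, 11.0]
grip_width: 0.0455
```

```bash
python3 - <<'E'
from h import *
go(.5560,.1073,.27)
E
```

```text
t 13.0 pos [ 0.4695 -0.2272  0.1258] tilt/rot left deg [0.0571 0.0244 0.0204] F [-2.2999  0.5607 10.9972] w 0.0455 q7 0.06346913841616737
row [ 0.6888  0.0534 -0.2887  0.0013  0.0005  0.0005]
```

>>> {"name": "step_arm", "arguments": {
  "motion": [
    [0, 0, -0.11, 0, 0, 0],
    [0, 0, -0.23, 0, 0, 0],
    [0, 0, -0.34, 0, 0, 0],
    [0.09, 0.007, -0.37, 0, 0, 0],
    [0.2, 0.015, -0.37, 0, 0, 0],
    [0.32, 0.025, -0.37, 0, 0, 0],
    [0.44, 0.034, -0.37, 0, 0, 0],
    [0.55, 0.043, -0.37, 0, 0, 0]
  ]
}}

```text
time: 14.0
eef_pos: [0.5383, 0.042, 0.31]
orientation: [0.766, 0.642, -0.0, -0.0]
ft_force: [0.8, -1.1, -4.3]
grip_width: 0.0446
```

```bash
python3 - <<'E'
from h import *
go(.5560,.1073,.30)
E
```

```text
t 14.0 pos [0.5383 0.042  0.31  ] tilt/rot left deg [-0.0116  0.0061  0.0408] F [ 0.8209 -1.1274 -4.3327] w 0.0446 q7 -0.43045705937317236
row [ 0.1347  0.0119  0.02   -0.0003  0.0001  0.0009]
```

>>> {"name": "step_arm", "arguments": {
  "motion": [
    [0.08, 0.007, 0, 0, 0, 0],
    [0.136, 0.0115, 0, 0, 0, 0],
    [0.136, 0.0115, 0.04, 0, 0, 0],
    [0.136, 0.0115, 0.12, 0, 0, 0],
    [0.136, 0.0115, 0.12, 0, 0, 0],
    [0.136, 0.0115, 0.12, 0, 0, 0]
  ]
}}

```text
time: 14.75
eef_pos: [0.5564, 0.1061, 0.2513]
orientation: [0.767, 0.642, 0.0, 0.0]
ft_force: [0.3, 0.2, -4.2]
grip_width: 0.0448
```

```bash
python3 - <<'E'
from h import *
go(.5562,.1073,.206)
im=bot.grab_frame("wrist")[:,:,::-1].copy();cv2.imwrite("pics/w7.png",im)
im=bot.grab_frame("side")[:,:,::-1].copy();cv2.imwrite("pics/s7.png",im)
E
```

```text
t 14.75 pos [0.5564 0.1061 0.2513] tilt/rot left deg [ 0.0425 -0.025   0.0226] F [ 0.2501  0.159  -4.1926] w 0.0448 q7 -0.5946808511947409
row [ 0.0023 -0.0009  0.0906  0.0009 -0.0006  0.0005]
```

View pics/w7.png

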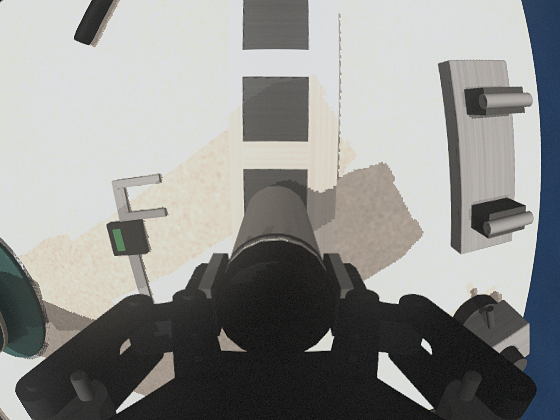

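View pics/s7.png

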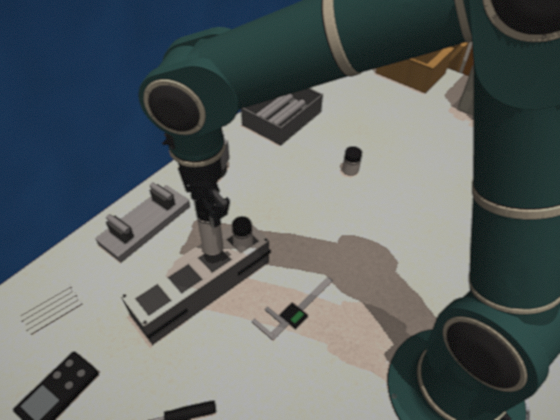

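The side view shows A low in cell 0 at (242,228) and B over cell 1. In the wrist view the openings (243–309) are lined up. I'm probing cell 1.

>>> {"name": "step_arm", "arguments": {
  "motion": [
    [0.002, 0, 0.03, 0, 0, 0],
    [0.002, 0, 0.055, 0, 0, 0],
    [0.002, 0, 0.074, 0, 0, 0],
    [0.002, 0, 0.08, 0, 0, 0],
    [0.002, 0, 0.086, 0, 0, 0],
    [0.002, 0, 0.088, 0, 0, 0]
  ]
}}

```text
time: 15.6
eef_pos: [0.5563, 0.1069, 0.206]
orientation: [0.767, 0.642, 0.0, 0.0]
ft_force: [-0.8, 0.5, -3.5]
grip_width: 0.0448
```

>>> {"name": "step_arm", "arguments": {
  "motion": [
    [0, 0, 0.003, 0, 0, 0],
    [0, 0, 0.006, 0, 0, 0],
    [0, 0, 0.006, 0, 0, 0]
  ]
}}

```text
time: 15.98
eef_pos: [0.5562, 0.1069, 0.203]
orientation: [0.767, 0.642, -0.0, -0.0]
ft_force: [-0.1, 0.3, -3.2]
grip_width: 0.0448
```

>>> {"name": "step_arm", "arguments": {
  "motion": [
    [0, 0, 0.003, 0, 0, 0],
    [0, 0, 0.006, 0, 0, 0],
    [0, 0, 0.01, 0, 0, 0],
    [0, 0, 0.01, 0, 0, 0]
  ]
}}

```text
time: 16.48
eef_pos: [0.5561, 0.107, 0.1978]
orientation: [0.767, 0.642, -0.0, -0.0]
ft_force: [-0.9, -0.1, -3.5]
grip_width: 0.0446
```

>>> {"name": "step_arm", "arguments": {
  "motion": [
    [0, 0, 0.008, 0, 0, 0],
    [0, 0, 0.016, 0, 0, 0],
    [0, 0, 0.024, 0, 0, 0],
    [0, 0, 0.034, 0, 0, 0],
    [0, 0, 0.044, 0, 0, 0],
    [0, 0, 0.044, 0, 0, 0]
  ]
}}

```text
time: 17.23
eef_pos: [0.5558, 0.1069, 0.1754]
orientation: [0.767, 0.642, -0.0, -0.0]
ft_force: [-0.8, 0.1, -3.8]
grip_width: 0.0445
```

>>> {"name": "step_arm", "arguments": {
  "motion": [
    [0, 0, 0.012, 0, 0, 0],
    [0, 0, 0.024, 0, 0, 0],
    [0, 0, 0.036, 0, 0, 0],
    [0, 0, 0.048, 0, 0, 0],
    [0, 0, 0.06, 0, 0, 0],
    [0, 0, 0.07, 0, 0, 0],
    [0, 0, 0.076, 0, 0, 0],
    [0, 0, 0.076, 0, 0, 0]
  ]
}}

```text
time: 18.23
eef_pos: [0.5561, 0.1069, 0.1378]
orientation: [0.767, 0.642, -0.0, -0.0]
ft_force: [-0.5, 0.7, -2.9]
grip_width: 0.0445
```

Now at 137.8 mm; floor contact should come at about 133.8 mm.

>>> {"name": "step_arm", "arguments": {
  "motion": [
    [0, 0, 0.003, 0, 0, 0],
    [0, 0, 0.006, 0, 0, 0],
    [0, 0, 0.008, 0, 0, 0],
    [0, 0, 0.008, 0, 0, 0]
  ]
}}

```text
time: 18.73
eef_pos: [0.5561, 0.1069, 0.134]
orientation: [0.767, 0.642, -0.0, -0.0]
ft_force: [-0.6, -0.0, -4.4]
grip_width: 0.0446
```

>>> {"name": "step_arm", "arguments": {
  "motion": [
    [0, 0, 0.002, 0, 0, 0],
    [0, 0, 0.003, 0, 0, 0],
    [0, 0, 0.003, 0, 0, 0]
  ]
}}

```text
time: 19.1
eef_pos: [0.5565, 0.1072, 0.1338]
orientation: [0.767, 0.642, 0.0, 0.0]
ft_force: [-6.7, -1.0, 19.6]
grip_width: 0.045
```

Contact with the floor (upward force rose to about 20 N), so I'm releasing and lifting.

>>> {"name": "step_arm", "arguments": {
  "motion": [
    [0, 0, 0, 0, 0, 0],
    [0, 0, 0, 0, 0, 0],
    [0, 0, 0, 0, 0, 0],
    [0, 0, 0, 0, 0, 0],
    [0, 0, 0, 0, 0, 0]
  ],
  "gripper": 1
}}

```text
time: 19.73
eef_pos: [0.5562, 0.1069, 0.1324]
orientation: [0.767, 0.642, -0.0, -0.0]
ft_force: [-0.2, -0.2, -0.4]
grip_width: 0.0855
```

>>> {"name": "step_arm", "arguments": {
  "motion": [
    [0, 0, -0.05, 0, 0, 0],
    [0, 0, -0.13, 0, 0, 0],
    [0, 0, -0.22, 0, 0, 0],
    [0, 0, -0.3, 0, 0, 0],
    [0, 0, -0.3, 0, 0, 0],
    [0, 0, -0.3, 0, 0, 0],
    [0, 0, -0.3, 0, 0, 0]
  ]
}}

```text
time: 20.6
eef_pos: [0.5558, 0.1068, 0.2814]
orientation: [0.767, 0.642, -0.001, -0.001]
ft_force: [-0.5, 0.4, -0.1]
grip_width: 0.0853
```

```bash
python3 - <<'E'
from h import *
go(.5562,.1073,.206)
s=bot.state();im=bot.grab_frame("wrist")[:,:,::-1].copy()
for cx,cy in ((.5418,.0275),(.5558,.1066)):
  for a in np.linspace(0,2*np.pi,24):
    u,v=proj([cx+.023*np.cos(a),cy+.023*np.sin(a),.148],s); cv2.circle(im,(int(round(u)),int(round(v))),1,(0,0,255),-1)
cv2.imwrite("pics/w8.png",im)
im=bot.grab_frame("side")[:,:,::-1].copy();cv2.imwrite("pics/s8.png",cv2.resize(im[130:350,100:400],(800,587)))
E
```

```text
t 20.6 pos [0.5558 0.1068 0.2814] tilt/rot left deg [-0.0967  0.0244  0.026 ] F [-0.5028  0.3865 -0.0562] w 0.0853 q7 -0.580818864790613
row [ 0.0012  0.0009  0.1508 -0.0021  0.0005  0.0006]
```

View pics/w8.png

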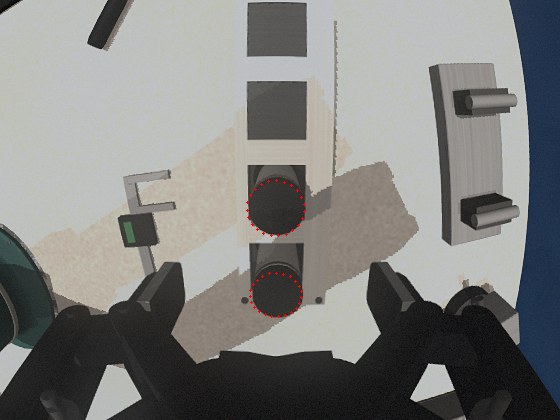

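View pics/s8.png

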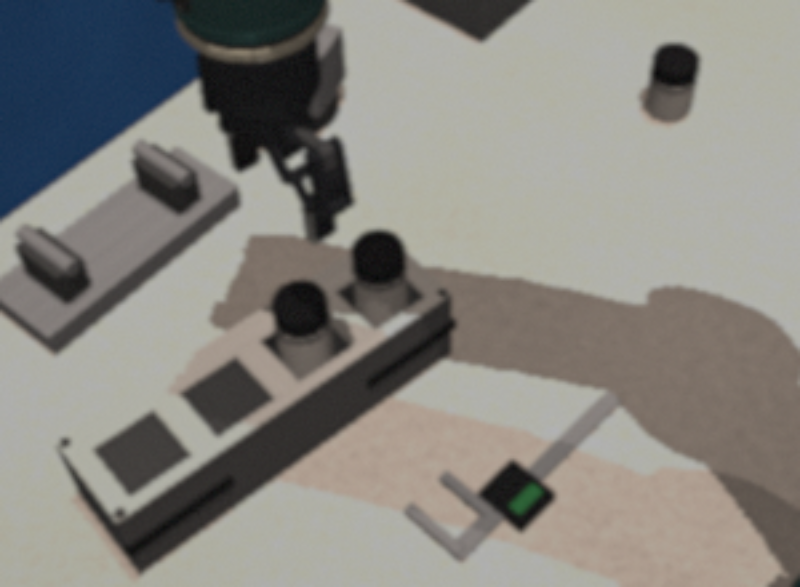

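Both lids, at about (276,207) and (276,292) in the wrist view, match the 148 mm projections at the centres of cells 1 and 0. The side view shows both standing upright and clear of the gripper, with the jar still in its place.

```bash
python3 - <<'E'
from cell import bot
print(bot.close_job())
E
```

```text
the job is handed in; nothing more can be done
None
```

Both canisters are standing upright and released in cells 0 and 1, and I handed the job in at about 20.7 s. No verdict is reported.

- **Free cells:** I lowered canister A into cell 0 and canister B into cell 1. Each flap gave way with almost no force, past the 78 mm height where a taken cell would stop the foot. I never needed to probe cells 2 and 3.
- **Seating:** Each foot reached the floor at tool heights of about 133–134 mm, where I expected it. The push was about 11 N for A and 24 N for B, and I opened the gripper there.
- **Last checks:** In the final wrist picture both lids match their projections at the cell centres, at seated height (148 mm), to about 1–2 mm. The side picture shows both upright, the gripper clear of them, and the jar apparently unmoved; I did not measure the jar again.
- **Disagreement:** Over canister A, before the first grasp, the wrist camera and the fixed cameras differed by about 4 mm sideways. I aimed midway for A and nudged the aim about 1.5 mm for B. The crate openings agreed between cameras to about 1 mm.

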